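# Step the stream selector to the sample canister and flush the line

### The arm

A 6-joint arm with a two-finger parallel gripper is mounted at the origin on a cart in front of the work surface, level with it; the furniture and walls round the work are solid. World frame = base frame: x ahead of the robot, y to its left, z up, the work surface at z = 0. Lengths are in m, angles in rad, forces in N, time in s.
With the tool pointing down it reaches from about 0.35 to 0.85 m from the base axis. Payload 8.1 kg.
Tool frame: the origin (TCP) lies at the very end of the fingers, on their centre line; the grasp point (between the pads) lies 19 mm behind it (bot.hold_point_z is the distance from the TCP to the grasp point, in m); z points along the fingers, x is the direction in which the jaws open and shut, and the axes are right-handed (so a half turn about z gives the same grasp; the last joint's range is limited). The gripper opens to 93 mm and grips with 3 to 60 N. Pads are 15 mm wide; open, the fingers measure 128 mm over their backs; the gripper's body (75 mm by 188 mm) begins 65 mm behind the grasp point.
Start: joints at [1.252, 0.13, 1.488, -0, 1.523, -0.085], TCP at [0.139, 0.584, 0.219] pointing down, gripper open.
Joint ranges: [-2.96, 2.96], [-0.89, 2.26], [0.02, 2.5], [-1.34, 4.48], [0, 2.73], [-2.66, 2.66]. Speed limits (rad/s): [2.39, 2.39, 2.79, 3.14, 3.14, 3.14].

### API

Orientations are given as a unit quaternion [x, y, z, w].
In Python, from plant import bot gives the robot as it stands.
- The arm moves only by the tool servo_tool, never from a script. Its argument "commands" is text: rows parted by semicolons, each of 7 numbers parted by spaces: the turn, a rotation vector about the tool's x, y, z in units of 5 degrees (1.0 is 5 degrees), then the shift along the tool's x, y, z in cm, then the closure, from 0 (fully open) to 1 (shut). In form: rx ry rz tx ty tz claw; .... A call has 1 to 8 rows; each row is the pose to reach, as a shift and turn from the pose commanded when the call began, along the tool's axes at that moment; what a row does not reach only later rows make up. A row lasts 1/10 s, in which the tool goes at most 50 mm and 8.59 degrees, less where a joint would pass 70% of its speed; a pose out of reach is approached as far as the arm can. A call with a gripper value outside its range is refused whole. The fingers move at their own pace and stop on an object; the grip force is fixed at half the most. Time passes only in rows, so rows that repeat a pose let the fingers close. It gives the time, the measured TCP pose, the force and the opening at its end, in the units of the state.
- bot.state(): the state, without advancing time (a new reading comes with each control period).
- bot.grab_frame(name): name is "scene" or "top" or "wrist"; returns (picture, depth): 400x640x3 uint8, red, green, blue; 400x640 float32, m along the optical axis (not along the pixel's ray), 0 where there is no reading.
- bot.camera_model(name): a dict with "camera_matrix" (3x3 intrinsics, pixels), "R" (3x3) and "t" (3): a world point X has camera coordinates R X + t. Camera axes: x right, y down, z forward; pixel columns grow to the right and rows downward; lengths in m; the calibration is good to about 2 mm. A picture is of the moment at which its call begins: read the wrist's pose just before it. camera_model takes no time and is no camera call; for the wrist camera it gives the pose at the moment of the call.
- bot.sign_off(): hands the job in, once; it reports no verdict.
Trained networks look in the newest picture that a camera, given by its name, has taken for a name from the list of things; names that differ only in an ending like _2 or _b are one class to them, and where a whole thing is asked for, a point or a joint stands for the part that bears it (a point fixed in the world has none). Each returns a list of dicts, best first, with "confidence" (0 to 1); they miss things now and then, are a little off and sometimes report something else, mostly with a low value. They report only what shows in the picture. A call takes as long as a camera call. They do not tell look-alikes from the thing itself.
- bot.search_frame(camera, label): "at" ([x, y, z] in m, in world coordinates, good to about 4 mm: the middle of the surface that is visible of it).
- bot.trace(camera, label): "region" (400x640 bool, what is visible of it).
- bot.pinpoint(camera, label): "at" ([x, y, z] in m, in world coordinates, good to about 4 mm: a listed point, or the origin of a listed thing).
The state is a dict: "time_s": time; "joints": joint angles; "joint_velocities": joint speeds; "effort": joint torques, N m; "ee_pos": TCP position; "orientation": TCP orientation; "contact_force": force on the tool from outside, world axes, zero at the start; "wrist_torque": the same for the moment, N m; "grip_width": opening from 0.0 (shut) to 1.0 (fully open).
Only numpy, scipy, OpenCV 4.12 (cv2) and the standard library are available. Lean on these libraries where they do the work, as an engineer would, in place of code of your own. Each camera call takes 0.05 s, during which the arm holds its last target. There are 200 camera calls.

### The job

Switch the gas sampling panel to the small steel sample canister standing in one of its ports: with a fingertip push the black upright tab of the rotary selector round, click by click, until it has clicked home pointing straight at the canister. Then flush the line: press the round button at the front of the panel fully down and let it come up again - not before the selector is on the canister. Only push and press: do not pinch the tab, and leave the canister, the plugs and everything else standing where they are.

Things in the scene. Friction and masses are not known exactly. Their poses are not given: they have to be found in the camera images.
- panel: gas sampling panel fixed to the bench: round aluminium plate, 104 mm radius, top 14 mm above the bench, with an 86 mm wide tongue in front that carries the flush button. Origin on the bench under the selector's axis, z up; its x axis points from the button to the axis and on to the back. A detent guide, 52 mm high, stands 49 to 67 mm in front of the axis
- selector (a joint): rotary selector, rad, grows anticlockwise from above: the tab points at panel angle (value - 1.9635). Spring detent clicks at 0, 0.785, 1.571, 2.356, 3.142, 3.927, one per port; end stops 0.05 beyond. Starts at 1.571 or 2.356 (plumbed ports), rarely poised between. A push of 2 to 5 N at the tab moves it on; past half-way it springs into the next click by itself and stays
- tab (a point): centre of the black upright tab, a radial fin on the selector's disc: 34 mm from the axis, 79 mm above the bench. The fin spans 10 to 52 mm from the axis and 64 to 94 mm above the bench, 12 mm thick with its pads; under it lies only the disc (29 mm radius, top 64 mm high). Its x axis points outwards, the way the tab points, z up
- aim (a point): point on the selector that turns with it, straight ahead of the tab, 78 mm from the axis at plate level: lies at the middle of the port that is selected
- axis (a point): point on the selector's vertical axis, 64 mm above the bench (disc top); axes as the panel's. Six ports ring it at 78 mm radius, at -112.5, -67.5, -22.5, 22.5, 67.5, 112.5 degrees from x, anticlockwise. The two at -22.5 and 22.5 have steel tube bends, 63 mm high, running out to 118 mm. The other four, 7 mm deep sockets, hold the canister and three brass plugs in any order
- pad_left: grip pad 30x3x22 mm on the tab's face that looks anticlockwise; origin at its centre. Push here to turn clockwise
- pad_right: grip pad 30x3x22 mm on the tab's face that looks clockwise; origin at its centre. Push here to turn anticlockwise
- canister_mid (a point): centre of the small loose steel sample canister, plain, 32 mm in diameter, 53 mm high, upright in its port (top 67 mm above the bench)
- flush (a joint): push button of the flush valve, m: 0 up, 0.006 fully down; springs back; 5 N hold it fully down
- flush_top (a point): centre of the top face of the flush button, a plain metal button of 26 mm diameter facing up, 66 mm above the bench when up, 112 mm in front of the axis; it moves with the button
- plug_0_mid (a point): centre of a loose brass plug (hexagon with a stem), 22 mm wide, 24 mm high, standing in a port
- plug_1_mid (a point): centre of a loose brass plug (hexagon with a stem), 22 mm wide, 24 mm high, standing in a port
- plug_2_mid (a point): centre of a loose brass plug (hexagon with a stem), 22 mm wide, 24 mm high, standing in a port
- vial_a: bystander: crimp vial, glass with white cap, 23 dia x 52 mm
- vial_b: bystander: second crimp vial, 23 dia x 52 mm
- cutter: bystander: tube cutter lying flat, 29x106x23 mm
- tee: bystander: loose brass tee, 32x44x16 mm
- gauge: bystander: spare pressure gauge lying face up, 75x58x30 mm
- tape: bystander: roll of thread tape, 48 dia x 13 mm
- gas_analyser: big blue box-shaped gas analyser, fixed, about 0.53 x 0.25 m and 0.325 m high, standing askew on the bench to the right of the panel; reach the panel over it or round it
Mind the look-alikes: they are no part of the job. What is shaped like the part that bears canister_mid but purple is not meant.

How it is judged:
By the outcome, as a careful person would: the job done as asked, in the order asked, and still so for the second after the job is handed in, with the robot touching nothing.
It also fails if it takes over 67 s, if anything falls off the work surface, if the arm or the gripper's body presses on something with over 40 N, if the wrist force passes 120 N, or if a joint passes its speed limit or range.

## Working session

There is one attempt and no reset: what is moved stays moved. The work goes in short steps, Python scripts to look and compute and a tool call to move; the robot and the scene stay as the last step left them, time stands still between calls to the robot, and variables do not carry over. Pictures are saved under pics/ and viewed, about 8 in all and at most 12, crops included, and the job is handed in when it is done.

Besides the shell and the picture viewer there is one more tool, called after "Call:" as name(argument=value, ...) on one line, values as JSON. servo_tool: Moves the arm, as the interface text tells. Its arguments: {"type":"object","properties":{"commands":{"type":"string"}},"required":["commands"]}

```bash
ls; mkdir -p pics; cat > look.py <<'E'
from plant import bot
import numpy as np, cv2
def shot(cam,fn):
    p,d=bot.grab_frame(cam); cv2.imwrite('pics/'+fn,p[:,:,::-1]); return p,d
E
python3 - <<'E'
from look import *
s=bot.state(); print(s)
a,d=shot('scene','s0.png'); 
for n in ['tab','aim','axis','canister_mid','flush_top','panel','plug_0_mid']:
    print(n,[(np.round(r['at'],3),round(r['confidence'],2)) for r in bot.pinpoint('scene',n)[:4]])
b,d=shot('top','t0.png')
for n in ['tab','aim','axis','canister_mid','flush_top','panel','plug_0_mid']:
    print(n,[(np.round(r['at'],3),round(r['confidence'],2)) for r in bot.pinpoint('top',n)[:4]])
E
```

```text
pics
{'time_s': 0.0, 'joints': array([ 1.25159211e+00,  1.31175913e-01,  1.48927841e+00, -1.47716565e-05,
        1.52298944e+00, -8.54268821e-02]), 'joint_velocities': array([ 0.00049172,  0.00017674, -0.00035316, -0.00072248,  0.00012157,
        0.00018603]), 'effort': array([ 1.68454742e-03, -5.59844649e+01, -4.91760814e+01,  7.71595328e-02,
        3.55757517e-02, -1.56729816e-04]), 'ee_pos': array([0.13881207, 0.5831358 , 0.21757911]), 'orientation': array([ 7.84745818e-01,  6.19817025e-01, -7.68565733e-04,  5.15770282e-04]), 'contact_force': array([ 0.2163874 , -0.08815255,  0.04882794]), 'wrist_torque': array([-0.04435775,  0.04245475,  0.03718082]), 'grip_width': 1.0009906877482009}
tab []
aim [(array([0.481, 0.004, 0.066]), 0.65), (array([ 0.406, -0.252, -0.   ]), 0.49)]
axis [(array([ 0.59 , -0.018,  0.06 ]), 0.58), (array([ 0.607, -0.091,  0.04 ]), 0.22)]
canister_mid [(array([ 0.606, -0.184,  0.026]), 0.81), (array([ 0.382, -0.002,  0.028]), 0.73), (array([ 0.61 , -0.09 ,  0.041]), 0.59)]
flush_top [(array([ 0.611, -0.39 , -0.001]), 0.67), (array([ 0.477, -0.001,  0.063]), 0.46)]
panel [(array([ 0.518, -0.292, -0.004]), 0.28)]
plug_0_mid [(array([0.571, 0.061, 0.026]), 0.42), (array([0.478, 0.001, 0.064]), 0.37), (array([ 0.589, -0.018,  0.057]), 0.18)]
tab [(array([ 0.624, -0.008,  0.084]), 0.94)]
aim [(array([ 0.612, -0.392, -0.004]), 0.2)]
axis [(array([ 0.59 , -0.019,  0.061]), 0.57)]
canister_mid [(array([0.381, 0.002, 0.029]), 0.54), (array([ 0.608, -0.093,  0.041]), 0.51), (array([ 0.605, -0.184,  0.026]), 0.41)]
flush_top [(array([0.48 , 0.005, 0.07 ]), 0.62), (array([ 0.621, -0.015,  0.081]), 0.46), (array([ 0.546, -0.08 ,  0.027]), 0.21)]
panel [(array([ 0.589, -0.018, -0.002]), 0.63)]
plug_0_mid [(array([0.568, 0.058, 0.023]), 0.46)]
```

View pics/s0.png

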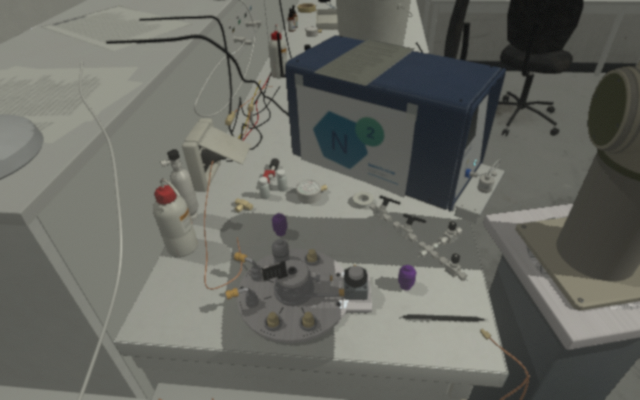

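View pics/t0.png

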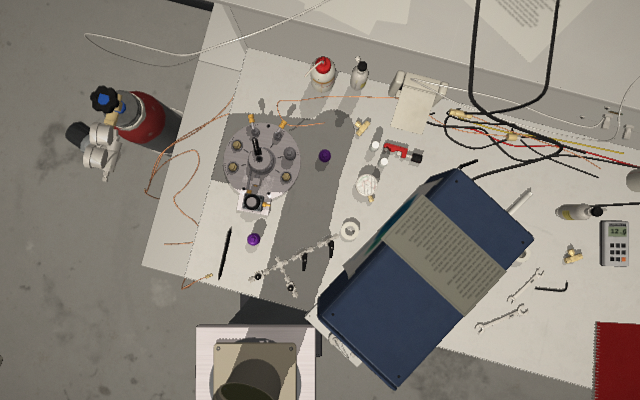

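The pictures show the grey canister at top px (290,154) and scene px (281,249). The look-alikes are purple, at top px (324,156) and (253,239). The tab is at (256,143), the button at (253,202), and the plugs at (238,144), (232,167) and (286,176). The tab seems to be on port +22.5 and the canister in port −67.5, which would mean two clicks clockwise. I'll refine these from depth and check close up.

```bash
cat >> look.py <<'E'
def cloud(cam,d):
    m=bot.camera_model(cam); K=np.array(m['camera_matrix']);R=np.array(m['R']);t=np.array(m['t'])
    v,u=np.indices(d.shape); c=np.stack([(u-K[0,2])/K[0,0]*d,(v-K[1,2])/K[1,1]*d,d],-1)
    return (c-t)@R
def proj(cam,X):
    m=bot.camera_model(cam); c=np.array(m['R'])@np.array(X)+np.array(m['t']); p=np.array(m['camera_matrix'])@c; return p[:2]/p[2]
E
python3 - <<'E'
from look import *
p,d=bot.grab_frame('top'); P=cloud('top',d); z=P[...,2]
print('cam pos',-np.array(bot.camera_model('top')['R']).T@np.array(bot.camera_model('top')['t']))
for X in [(0,0,0),(.139,.583,.22),(.59,-.018,.064)]: print(X,proj('top',X))
c0=np.array([.59,-.018])
r=np.hypot(P[...,0]-c0[0],P[...,1]-c0[1])
def rep(n,m):
    q=P[m]; print(n,m.sum(),np.round(q.mean(0),4) if m.sum() else '', np.round((q.min(0)+q.max(0))/2,4) if m.sum() else '')
near=lambda x,y,s:np.hypot(P[...,0]-x,P[...,1]-y)<s
rep('button',near(.48,.002,.02)&(z>.058)&(z<.075))
rep('tab',(r<.06)&(z>.082)&(z<.105))
rep('disc',(r<.04)&(z>.055)&(z<.072))
rep('can',near(.608,-.092,.022)&(z>.058)&(z<.08))
plate=(r<.13)&(z>.007)&(z<.02); rep('plate',plate)
q=P[plate][:,:2]; print(cv2.minEnclosingCircle(q.astype(np.float32)))
# obstacles higher than .1 within region
m=(z>.1)&(d>0)&(P[...,0]>.1)&(P[...,0]<1)&(np.abs(P[...,1])<.7)
n,l,st,ce=cv2.connectedComponentsWithStats(m.astype(np.uint8))
for i in range(1,n):
    if st[i,4]>15: q=P[l==i]; print(st[i],np.round(q.min(0),2),np.round(q.max(0),2))
cv2.imwrite('pics/t1.png',cv2.resize(p[105:255,190:350,::-1],None,fx=4.5,fy=4,interpolation=cv2.INTER_CUBIC))
E
```

```text
cam pos [ 0.44849055 -0.17323034  1.26568693]
(0, 0, 0) [254.36779841 382.33784909]
(0.139, 0.583, 0.22) [-22.49066901 353.11048031]
(0.59, -0.018, 0.064) [259.06750167 157.87416447]
button 98 [0.4786 0.0022 0.0643] [0.4785 0.0029 0.0652]
tab 74 [ 0.6192 -0.0114  0.0916] [ 0.619  -0.0107  0.0905]
disc 368 [ 0.5868 -0.0185  0.0643] [ 0.5895 -0.0176  0.0642]
can 81 [ 0.605  -0.0943  0.0621] [ 0.6056 -0.0943  0.0642]
plate 3412 [ 0.5852 -0.0182  0.014 ] [ 0.5846 -0.0186  0.0135]
((0.5886251330375671, -0.016868282109498978), 0.12833623588085175)
[  102     0   482   137 28800] [ 0.63 -0.7   0.1 ] [0.91 0.37 0.34]
[305  56  31  27 551] [ 0.77 -0.21  0.1 ] [ 0.83 -0.14  0.19]
[  65   86   72   96 3156] [0.53 0.28 0.1 ] [0.76 0.44 0.21]
[  317   159   218   223 24177] [ 0.1  -0.63  0.1 ] [ 0.56 -0.17  0.33]
[  0 355   3  11  22] [0.12 0.52 0.22] [0.14 0.53 0.24]
[217 383  13  14 105] [0.1  0.01 0.29] [0.1  0.03 0.36]
```

View pics/t1.png

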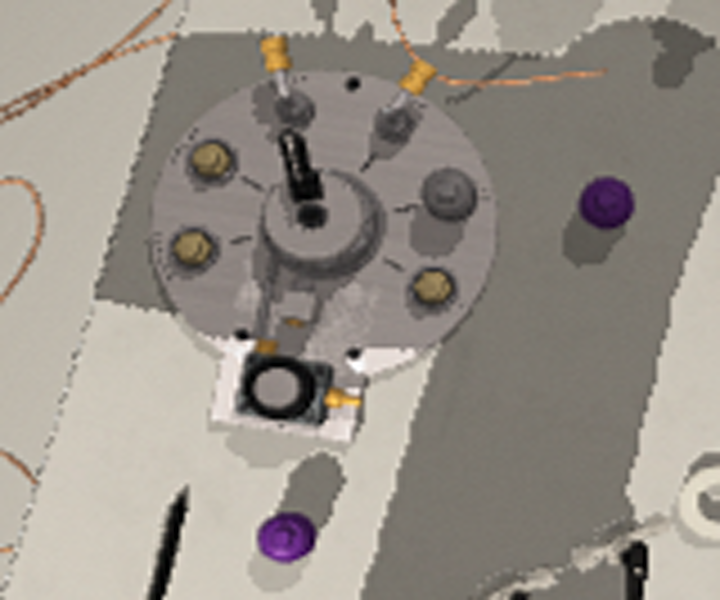

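The crop confirms the choice. The plain steel canister stands at crop (449,195), in the port at −67.5°. The tab lies over the left tube bend at +22.5°, so it needs two clicks clockwise. My axis is (0.589,−0.018) and the panel yaw is −10.6°. The button measures 112 mm from the axis and the canister 78 mm, and both match the given sizes. I'm moving now, with the fingers shut.

Call:
servo_tool(commands="0 0 -1 -34.6 37.1 -6 1;0 0 -2 -34.6 37.1 -6 1;0 0 -3 -34.6 37.1 -6 1;0 0 -4 -34.6 37.1 -6 1;0 0 -5 -34.6 37.1 -6 1;0 0 -5 -34.6 37.1 -6 1;0 0 -5 -34.6 37.1 -6 1;0 0 -5 -34.6 37.1 -6 1")

```text
time_s: 1.65
ee_pos: [0.3595, 0.2511, 0.2662]
orientation: [0.632, 0.775, 0.001, 0.0]
contact_force: [1.0, 1.2, -0.4]
grip_width: 0.358
```

```bash
cat >> look.py <<'E'
from scipy.spatial.transform import Rotation as Ro
def rel(x,y,z,yaw=None,base=None):
    "tool-axis row (cm, 5deg) from current measured pose to world x,y,z, tool-x yaw in deg, tool down"
    s=bot.state(); R=Ro.from_quat(s['orientation']); d=R.inv().apply(np.array([x,y,z])-s['ee_pos'])*100
    xa=R.apply([1,0,0]); y0=np.degrees(np.arctan2(xa[1],xa[0])); yaw=y0 if yaw is None else yaw
    T=Ro.from_matrix(np.column_stack([[np.cos(np.radians(yaw)),np.sin(np.radians(yaw)),0],[np.sin(np.radians(yaw)),-np.cos(np.radians(yaw)),0],[0,0,-1]]))
    return np.round(np.r_[np.degrees((R.inv()*T).as_rotvec())/5,d],2)
def st():
    s=bot.state(); xa=Ro.from_quat(s['orientation']).apply([1,0,0])
    print('t',s['time_s'],'tcp',np.round(s['ee_pos'],4),'yaw',np.degrees(np.arctan2(xa[1],xa[0])).round(1),'F',np.round(s['contact_force'],1),'g',round(s['grip_width'],2),'q',np.round(s['joints'],2))
E
python3 -c "
from look import *
st(); print(rel(.616,.0285,.15,101.9))"
```

```text
t 1.65 tcp [0.3595 0.2511 0.2662] yaw 101.6 F [ 1.   1.2 -0.4] g 0.36 q [ 0.49 -0.33  1.84 -0.    1.64 -1.28]
[ 1.000e-02 -0.000e+00 -5.000e-02 -2.697e+01  2.062e+01  1.164e+01]
```

Call:
servo_tool(commands="0 0 0 -27 20.6 6 1;0 0 0 -27 20.6 6 1;0 0 0 -27 20.6 6 1;0 0 0 -27 20.6 6 1;0 0 0 -27 20.6 8 1;0 0 0 -27 20.6 10 1;0 0 0 -27 20.6 11.5 1;0 0 0 -27 20.6 11.5 1")

```text
time_s: 2.45
ee_pos: [0.6149, 0.0267, 0.1461]
orientation: [0.633, 0.774, -0.002, -0.002]
contact_force: [-0.7, 0.7, -1.0]
grip_width: 0.007
```

```bash
python3 -c "
from look import *
p,d=shot('wrist','w0.png')
st(); print(rel(.616,.0285,.076,101.9))
for n in ['tab','axis','pad_left','canister_mid']: print(n,[(np.round(r['at'],3),round(r['confidence'],2)) for r in bot.pinpoint('wrist',n)[:2]])
st()"
```

```text
t 2.5 tcp [0.6146 0.0266 0.1454] yaw 101.4 F [-2.5 -0.4 -0.9] g 0.0 q [-0.04  0.22  1.52 -0.    1.4  -1.81]
[-0.07 -0.01 -0.09  0.15  0.22  6.94]
tab [(array([ 0.625, -0.009,  0.08 ]), 0.59)]
axis [(array([ 0.589, -0.017,  0.063]), 0.72)]
pad_left [(array([ 0.622, -0.005,  0.083]), 0.81)]
canister_mid [(array([ 0.609, -0.096,  0.042]), 0.9), (array([ 0.607, -0.185,  0.027]), 0.73)]
t 2.7 tcp [0.615  0.0305 0.1518] yaw 101.6 F [0.1 1.8 0.5] g 0.0 q [-0.03  0.21  1.52  0.    1.41 -1.81]
```

View pics/w0.png

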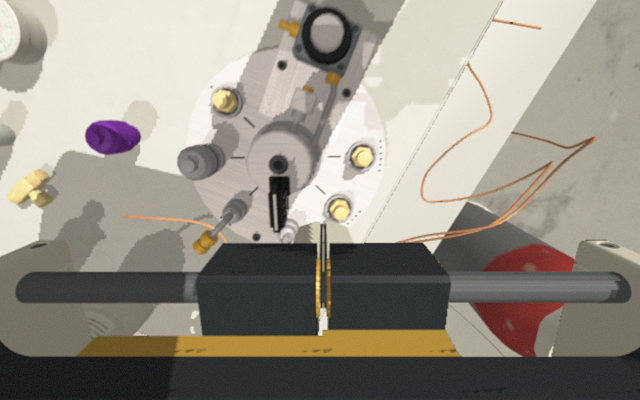

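The picture shows the shut fingers at about (322,250), beside the fin at (279,205), on its anticlockwise side with a clear gap. The detections agree with my estimates. I'll lower the hand next, then work out the arc.

Call:
servo_tool(commands="0 0 0 0 0 2.5 1;0 0 0 0 0 5 1;0 0 0 0 0 7 1;0 0 0 0 0 7.5 1;0 0 0 0 0 7.5 1")

```text
time_s: 3.2
ee_pos: [0.6147, 0.0307, 0.0764]
orientation: [0.632, 0.775, 0.0, 0.0]
contact_force: [-0.5, -0.1, 0.6]
grip_width: 0.005
```

```bash
cat >> look.py <<'E'
A=np.array([.589,-.018])
def arc(angles,r=.036,off=.0235,z=.076):
    for a in angles:
        t=np.radians(a); u=np.array([np.cos(t),np.sin(t)]); n=np.array([-u[1],u[0]])
        x,y=A+r*u+off*n; print(a,np.round([x,y],4),rel(x,y,z,a+90))
E
python3 -c "
from look import *
st(); arc([20,12,5,-2,-9,-16,-23,-30,-36])"
```

```text
t 3.2 tcp [0.6147 0.0307 0.0764] yaw 101.7 F [-0.5 -0.1  0.6] g 0.0 q [-0.03  0.28  1.59  0.    1.28 -1.81]
20 [0.6148 0.0164] [ 0.   -0.   -1.67 -1.4  -0.28  0.04]
12 [0.6193 0.0125] [ 0.   -0.   -0.07 -1.88  0.09  0.04]
5 [0.6228 0.0085] [ 0.   -0.    1.33 -2.33  0.35  0.04]
-2 [0.6258 0.0042] [ 0.   -0.    2.73 -2.82  0.56  0.04]
-9 [ 6.282e-01 -4.000e-04] [ 0.   -0.    4.13 -3.32  0.7   0.04]
-16 [ 0.6301 -0.0053] [ 0.   -0.    5.53 -3.84  0.78  0.04]
-23 [ 0.6313 -0.0104] [ 0.   -0.    6.93 -4.36  0.8   0.04]
-30 [ 0.6319 -0.0156] [ 0.   -0.    8.33 -4.89  0.75  0.04]
-36 [ 0.6319 -0.0201] [ 0.   -0.    9.53 -5.33  0.66  0.04]
```

Call:
servo_tool(commands="0 0 0 -1 0.05 0 1;0 0 -0.1 -1.9 0.1 0 1;0 0 1.3 -2.3 0.35 0 1;0 0 2.7 -2.8 0.55 0 1;0 0 4.1 -3.3 0.7 0 1;0 0 5.5 -3.85 0.8 0 1;0 0 6.9 -4.35 0.8 0 1;0 0 6.9 -4.35 0.8 0 1")

```text
time_s: 4.0
ee_pos: [0.6326, -0.0126, 0.077]
orientation: [0.834, 0.552, 0.001, 0.001]
contact_force: [-0.4, 0.7, 0.6]
grip_width: 0.004
```

```bash
python3 -c "
from look import *
p,d=shot('wrist','w1.png'); st()
for n in ['tab','pad_left','aim']: print(n,[(np.round(r['at'],3),round(r['confidence'],2)) for r in bot.pinpoint('wrist',n)[:2]])
p,d=bot.grab_frame('top')
for n in ['tab','pad_right','canister_mid']: print(n,[(np.round(r['at'],3),round(r['confidence'],2)) for r in bot.pinpoint('top',n)[:2]])
arc([-23,-30,-37,-44,-51,-58,-64,-70])"
```

```text
t 4.05 tcp [ 0.6324 -0.0123  0.0767] yaw 67.2 F [-0.5  0.3 -0. ] g 0.0 q [-0.1   0.32  1.54 -0.    1.28 -1.27]
tab [(array([ 0.686, -0.285,  0.   ]), 0.67), (array([ 0.621, -0.032,  0.079]), 0.64)]
pad_left [(array([ 0.624, -0.027,  0.078]), 0.52)]
aim []
tab [(array([ 0.616, -0.033,  0.083]), 0.57)]
pad_right [(array([ 0.616, -0.043,  0.08 ]), 0.43)]
canister_mid [(array([ 0.603, -0.188,  0.026]), 0.69), (array([0.382, 0.004, 0.027]), 0.59)]
-23 [ 0.6313 -0.0104] [-0.    0.    0.03  0.06 -0.04 -0.03]
-30 [ 0.6319 -0.0156] [ 0.    0.    1.43 -0.4   0.22 -0.03]
-37 [ 0.6319 -0.0209] [ 0.    0.    2.83 -0.88  0.42 -0.03]
-44 [ 0.6312 -0.0261] [ 0.    0.    4.23 -1.39  0.56 -0.03]
-51 [ 0.6299 -0.0312] [ 0.    0.    5.63 -1.91  0.63 -0.03]
-58 [ 0.628  -0.0361] [ 0.    0.    7.03 -2.43  0.65 -0.03]
-64 [ 0.6259 -0.0401] [ 0.    0.    8.23 -2.88  0.61 -0.03]
-70 [ 0.6234 -0.0438] [ 0.    0.    9.43 -3.32  0.52 -0.03]
```

View pics/w1.png

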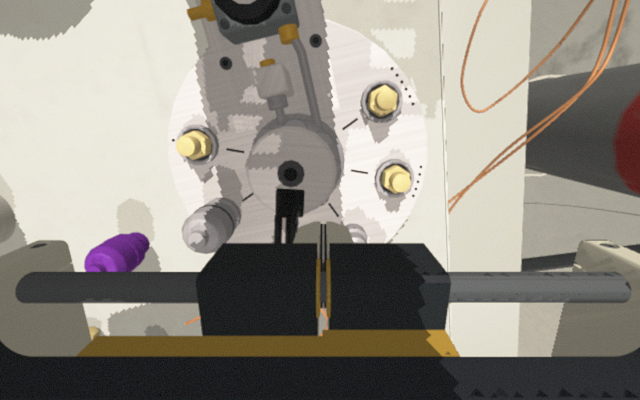

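The tab has clicked on by one, to about −30° world, with no force left on the finger. The canister still stands at (210,228). I'll carry on to the second click.

Call:
servo_tool(commands="0 0 1.4 -0.4 0.2 0 1;0 0 2.8 -0.9 0.4 0 1;0 0 4.2 -1.4 0.55 0 1;0 0 5.6 -1.9 0.65 0 1;0 0 7 -2.4 0.65 0 1;0 0 8.2 -2.9 0.6 0 1;0 0 9.4 -3.3 0.5 0 1;0 0 9.4 -3.3 0.5 0 1")

```text
time_s: 5.2
ee_pos: [0.6231, -0.0437, 0.0756]
orientation: [0.985, 0.174, -0.0, 0.0]
contact_force: [-0.1, -0.1, 0.1]
grip_width: 0.005
```

```bash
python3 -c "
from look import *
p,d=shot('wrist','w2.png'); st()
for n in ['tab','pad_left','canister_mid']: print(n,[(np.round(r['at'],3),round(r['confidence'],2)) for r in bot.pinpoint('wrist',n)[:2]])
p,d=bot.grab_frame('top')
for n in ['tab','pad_right','canister_mid']: print(n,[(np.round(r['at'],3),round(r['confidence'],2)) for r in bot.pinpoint('top',n)[:2]])
"
```

```text
t 5.25 tcp [ 0.6232 -0.0436  0.0756] yaw 20.2 F [ 0.2 -1.4  0.1] g -0.0 q [-0.15  0.3   1.56 -0.    1.28 -0.51]
tab [(array([ 0.606, -0.047,  0.08 ]), 0.63)]
pad_left [(array([ 0.606, -0.045,  0.078]), 0.49)]
canister_mid [(array([0.378, 0.004, 0.027]), 0.77), (array([0.482, 0.006, 0.068]), 0.5)]
tab []
pad_right []
canister_mid [(array([ 0.609, -0.092,  0.042]), 0.55), (array([ 0.606, -0.188,  0.029]), 0.54)]
```

View pics/w2.png

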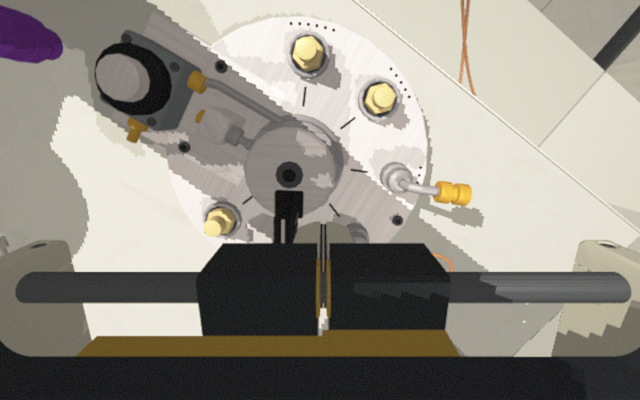

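The fin now sits at (287,218), slightly ahead of the finger as it did after the first click. I'll back off and lift, then look from above before touching the button.

Call:
servo_tool(commands="0 0 0 1.5 0 0 1;0 0 0 1.5 0 -3 1;0 0 0 1.5 0 -7 1;0 0 0 -2 -8 -9 1;0 0 0 -4 -12 -9 1;0 0 0 -8 -17 -9 1;0 0 0 -13 -20 -9 1;0 0 0 -13 -20 -9 1")

```text
time_s: 6.4
ee_pos: [0.4335, 0.0994, 0.1655]
orientation: [0.985, 0.175, 0.0, -0.0]
contact_force: [-0.3, 0.3, 1.5]
grip_width: 0.002
```

```bash
python3 -c "
from look import *
st()
p,d=bot.grab_frame('top'); P=cloud('top',d); z=P[...,2]
r=np.hypot(P[...,0]-A[0],P[...,1]-A[1])
m=(r<.06)&(z>.082)&(z<.1); q=P[m].mean(0); print(m.sum(),q,'tab angle',np.degrees(np.arctan2(q[1]-A[1],q[0]-A[0])))
for n in ['tab','canister_mid','flush_top','axis']: print(n,[(np.round(r['at'],3),round(r['confidence'],2)) for r in bot.pinpoint('top',n)[:3]])
cv2.imwrite('pics/t2.png',cv2.resize(p[105:255,190:350,::-1],None,fx=4.5,fy=4,interpolation=cv2.INTER_CUBIC))
print(rel(.479,.0025,.10))
"
```

```text
t 6.4 tcp [0.4335 0.0994 0.1655] yaw 20.2 F [-0.3  0.3  1.5] g 0.0 q [ 0.11 -0.27  1.97  0.    1.44 -0.24]
77 [ 0.5948045  -0.04946729  0.09147527] tab angle -79.54862166620858
tab []
canister_mid [(array([0.382, 0.005, 0.029]), 0.67), (array([ 0.605, -0.186,  0.028]), 0.46), (array([ 0.607, -0.095,  0.039]), 0.44)]
flush_top [(array([0.479, 0.002, 0.069]), 0.61), (array([0.575, 0.057, 0.023]), 0.38)]
axis [(array([ 0.591, -0.022,  0.06 ]), 0.93)]
[ 1.000e-02 -2.000e-02 -0.000e+00  7.300e-01  1.051e+01  6.640e+00]
```

View pics/t2.png

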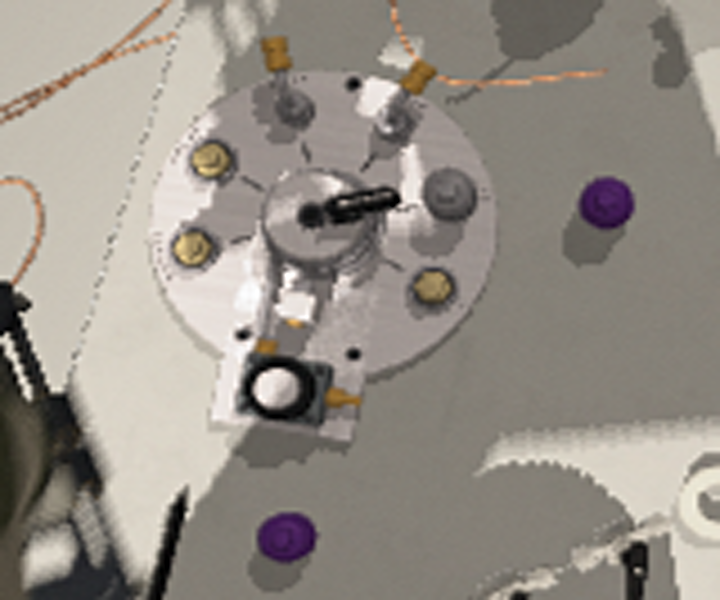

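The fin now points straight at the canister: measured −79.5° against −77.8° for the canister. The canister and plugs have not moved. Next I'll check the heights around the button, to see whether the shut fingers (about 35×15 mm) can press it without hitting the ring.

```bash
python3 -c "
from look import *
p,d=bot.grab_frame('top'); P=cloud('top',d)
i,j=np.round(proj('top',(.479,.0025,.066))[::-1]).astype(int); print(i,j)
print((P[i-9:i+10,j-11:j+12,2]*1000).round().astype(int))
p,d=bot.grab_frame('wrist'); P=cloud('wrist',d); r=np.hypot(P[...,0]-.479,P[...,1]-.0025); z=P[...,2]
for a,b in [(0,.01),(.01,.013),(.013,.016),(.016,.019),(.019,.022),(.022,.03)]:
  m=(r>=a)&(r<b)&(d>0); print(a,m.sum(),np.percentile(z[m],[5,50,95]).round(4) if m.sum() else '')
m=(r<.02)&(z>.062)&(z<.075); print(m.sum(), P[m].mean(0) if m.sum() else '')
"
```

```text
201 251
[[  14   13   16   15   13   17   30   33   33   30   30   15   18   18
    13   15   16    9   13   14   12   14   16]
 [  12   15   16   14   39   46   41   42   43   42   32   19   13   14
    14   15   17   19   15   14   19   13   15]
 [  16   14   14   13   47   48   46   44   46   53   54 1266   56   60
    53   40   13   17   12   11   14   17   13]
 [  15   14   10   14   43   47   42   59   56   58   59   57   60   58
    56   54   56   46   45   40   41   14   12]
 [  11   18   14   13   43   40   60   55   57   57   55   54   60   56
    55   55   52   55   47   46 1266   51   45]
 [  12   13   12   13   43   52   61   55   53   64   66   67   66   65
    59   55   56   59   53   44   48   50   44]
 [  16   14   14   42   42   57   59   58   67   65   70   69   66   64
    66   54   54   53   60   44   49   43   43]
 [   5   18   14   43   55   51   60   61   69   70   66   64   65   69
    67   67   55   57   54   55   43   45   45]
 [  11   13   14   49   53   59   66   68   64   66   68   64   70   61
    68   62   57   57   50   56   44   46   44]
 [  17   14 
[... 539 characters left out ...]

    65   56   60   57   56   46   41   43   31]
 [  13   14   43   49   51   57   57   57   56   67   65   68   62   61
    54   60   51   55   56   47   39   42   26]
 [  12   14   49   47   47   44   51   60   58   58   56   56   56   54
    53   57   57   55   39   45   42   37   15]
 [  14   10   11   42   45   46   43   56   56   62   55   56   57   59
    58   57   55   46   49   36   47   36   13]
 [  16   16   16   13   12   17   15   14   44   55   54   55   57   56
    57   45   47   47   41   48   40   30   19]
 [  14   11   12   10   10   19   13   14   14   15   15   18   15   41
    40   42   42   36   44   46   43   26   16]]
0 0 
0.01 0 
0.013 0 
0.016 0 
0.019 0 
0.022 0 
0
```

The ring lies at about 57 mm, below the 60 mm fully-down height of the button, so the shut fingers will only meet the button. I'll go above it and then press in steps.

Call:
servo_tool(commands="0 0 0 0.7 5 2 1;0 0 0 0.7 9 4 1;0 0 0 0.7 10.5 6 1;0 0 0 0.7 10.5 8 1;0 0 0 0.7 10.5 9 1;0 0 0 0.7 10.5 9 1;0 0 0 0.7 10.5 9 1")

```text
time_s: 7.45
ee_pos: [0.4783, 0.0023, 0.0761]
orientation: [0.985, 0.175, 0.0, 0.0]
contact_force: [-0.2, -0.1, 0.3]
grip_width: 0.004
```

```bash
python3 -c "
from look import *
st()"
```

```text
t 7.45 tcp [0.4783 0.0023 0.0761] yaw 20.1 F [-0.2 -0.1  0.3] g 0.0 q [-0.1  -0.08  1.97  0.    1.25 -0.45]
```

Call:
servo_tool(commands="0 0 0 0 0 0.5 1;0 0 0 0 0 1 1;0 0 0 0 0 1.2 1;0 0 0 0 0 1.4 1;0 0 0 0 0 1.5 1;0 0 0 0 0 1.6 1;0 0 0 0 0 1.6 1;0 0 0 0 0 1.6 1")

```text
time_s: 8.25
ee_pos: [0.4784, 0.0025, 0.0603]
orientation: [0.985, 0.175, 0.001, -0.0]
contact_force: [0.6, 1.3, 5.5]
grip_width: 0.005
```

Call:
servo_tool(commands="0 0 0 0 0 0.1 1;0 0 0 0 0 0.2 1;0 0 0 0 0 0.2 1;0 0 0 0 0 0.2 1")

```text
time_s: 8.65
ee_pos: [0.4785, 0.0024, 0.06]
orientation: [0.985, 0.175, 0.001, 0.0]
contact_force: [-9.2, 2.7, 24.1]
grip_width: 0.007
```

The button is bottomed: z stops at 60.0 mm and the force rises to 24 N. I'll let it up and move clear.

Call:
servo_tool(commands="0 0 0 0 0 -0.5 1;0 0 0 0 0 -2 1;0 0 0 0 0 -5 1;0 0 0 0 0 -9 1;0 0 0 0 -4 -11 1;0 0 0 -3 -8 -11 1;0 0 0 -5 -12 -11 1;0 0 0 -5 -12 -11 1")

```text
time_s: 9.45
ee_pos: [0.3863, 0.1002, 0.1669]
orientation: [0.984, 0.176, -0.001, -0.001]
contact_force: [0.2, -0.5, -0.3]
grip_width: 0.004
```

```bash
python3 -c "
from look import *
st()
p,d=bot.grab_frame('top'); P=cloud('top',d); z=P[...,2]
r=np.hypot(P[...,0]-A[0],P[...,1]-A[1])
m=(r<.06)&(z>.082)&(z<.1); q=P[m].mean(0); print('tab angle',np.degrees(np.arctan2(q[1]-A[1],q[0]-A[0])))
b=np.hypot(P[...,0]-.479,P[...,1]-.0025)<.009; print('button z',np.median(z[b]))
c=(np.hypot(P[...,0]-.606,P[...,1]+.094)<.022)&(z>.058)&(z<.08); print('can',P[c].mean(0))
cv2.imwrite('pics/t3.png',cv2.resize(p[105:255,190:350,::-1],None,fx=4.5,fy=4,interpolation=cv2.INTER_CUBIC))
"
```

```text
t 9.45 tcp [0.3863 0.1002 0.1669] yaw 20.3 F [ 0.2 -0.5 -0.3] g 0.0 q [ 0.12 -0.42  2.08  0.    1.48 -0.23]
tab angle -79.52229997498043
button z 0.06609304401138918
can [ 0.60376532 -0.09399081  0.06231583]
```

View pics/t3.png

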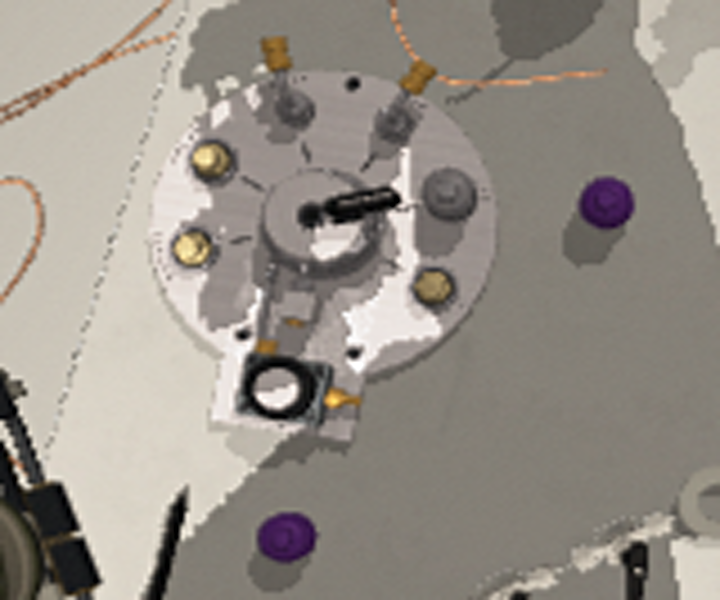

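The tab at (360,203) points at the canister at (449,195), the button is back up at 66 mm, and everything else stands where it was. I'm handing in.

```bash
python3 -c "
from plant import bot
print(bot.sign_off())"
```

```text
the job is handed in; nothing more can be done
None
```

The job is done and handed in at about 9.5 s on the robot's clock, with the arm standing clear of everything.

- **Selector:** I pushed the tab with the shut fingertips two clicks clockwise, from the +22.5° port to the plain steel canister at −67.5°. In the last picture the tab points at −79.5° in the world frame, against −77.8° measured for the canister and −78.1° worked out for that port. That agrees within the measuring error.
- **Flush:** only after the selector was on the canister did I press the button. It bottomed at 60 mm height with 24 N on the tool, and came back up to 66 mm.
- **Surroundings:** the last picture shows the canister, the plugs and the two purple look-alikes where they stood.

No final check failed. Along the way the tab detector missed the tab in some top pictures and gave one false hit in a wrist picture. I relied on depth measurements and the pictures there instead.

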